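# Latch the ski-service case

## Task

Close the latch on the aluminium case that is still open: bring the wire loop over the strike on the lid, draw it back gently under the strike's hook until it seats and stays there when let go, then press the lever over until it snaps down flat and holds the lid shut. Be gentle with the latch, and leave the other things on the table where they are.

Things in the scene. Friction and masses are not known exactly. Their poses are not given: they have to be found in the camera images.
- case: The open aluminium case, standing on its hinge edge: deep half 240 wide (y), 80 deep, top face 165 mm above the table, fixed. Origin on the table; +z up; the lid is on its -x side (parting plane x = -18 mm). The plain steel latch lies on the top at y = 0: lever pivot at x = 0, z = 181 mm, axis along y.
- lid: The open case's lid half, 45 deep, standing 8.5 mm ajar at the top on a springy seal (10 N per mm there). Origin on its hinge line at case x = -18, z = 10 mm; axes as the case's when shut. On its top, at y = 0, the strike: a hook 24 wide, upright 3 mm thick, lip pointing away from the lever (-x), lip underside 14 and lip top 16.5 mm above the lid's top, on a 2 mm plate.
- lever (a joint): Lever angle (rad): 0 = closed, flat, pointing to case +x; grows as the tip rises and swings over towards the lid (1.57 upright; limit 2.4). Stays where it is left. With the loop hooked it resists with up to 16 N at the tip, most from 1.4 to 0.6, and snaps home below about 0.3; over 30 N bends it. Plate 28 wide, 47 long from the pivot; its outer face is 6.5 mm off the pivot line.
- bail: The loop (bail): 5 mm steel wire, a U 41 mm wide outside. Origin on its pin in the lever, 14 mm from the lever pivot (lever flat: case x +13.6, z 177.7 mm). The legs run 53.6 mm from the pin to the crossbar, along the loop's -x. A light spring (about 0.4 N at the crossbar) lifts it off the lid when free, so it jumps out unless drawn under the hook to within 1.5 mm of its seat.
- crossbar (a point): Middle of the loop's 5 mm crossbar, which goes behind the strike's upright and under its lip. The strike is screwed on through slots and not measured: with the lid ajar, the seated crossbar's centre lies 41 to 48.5 mm to the -x side of the lever pivot and 5 to 11 mm above the lid's top. Find it by feel; more than 12 N on it or the lid bends the wire.
- lever_tip (a point): Middle of the outer face of the lever near its tip, 46 mm from the pivot, beside a 9 mm turned-up finger edge.
- shut_case: A second case of the same pattern, already latched; fixed. Origin and axes as the open case. Leave alone.
- shoe_box: Shoe carton, 316 x 196 x 115 mm. Origin under its centre. Leave alone.
- tape_gun: Packing tape dispenser lying flat, 260 mm long, 90 high. Origin on the table. Leave alone.
- wax_can: Upright can, 52 mm diameter, 150 high. Leave alone.
- tape_roll: Roll of brown tape lying flat, 84 mm diameter, 48 high. Leave alone.
- scanner: Hand barcode scanner lying on its side, 180 mm long, 40 high. Leave alone.
- wax_block: Block of ski wax, 100 x 45 x 28 mm. Leave alone.
- ski_brush: Block hand brush, bristles down, 150 x 60 x 44 mm. Leave alone.
- marker: Marker pen lying down, 115 mm long. Leave alone.

How it is judged:
On the way:
1. the loop is hooked under the strike and stays there when let go, the lever still up (z of crossbar in the frame of lid below 0.1705 m and value of joint lever above 0.6 rad and contact force between the fingers and bail below 0.2 N and contact force between bail and lid above 0.05 N), for 0.2 s.
At the end, for the whole second after the job is handed in: The lever lies flat (within 0.1 rad of its stop), the loop's crossbar is under the strike's hook and pulls on it with more than 6 N, the lid is still, and the robot touches nothing (value of joint lever below 0.1 rad and z of crossbar in the frame of lid below 0.1705 m and contact force between bail and lid above 6 N and linear speed of lid below 0.02 m/s).
It fails at once if while the loop is handled it is pressed or pulled against the strike or lid with more than 12 N (contact force between the fingers and bail above 0.5 N and contact force between bail and lid above 12 N).
It fails at once if the lever is pressed with more than 30 N (contact force between the fingers and lever_c0 above 30 N or contact force between the fingers and lever_c1 above 30 N).
It fails at once if the robot presses on the lid or strike with more than 15 N (contact force between the fingers and lid above 15 N).
It fails at once if a bystander is moved by more than 20 mm (distance of any of shoe_box, tape_gun, wax_can, tape_roll, scanner, wax_block, ski_brush, marker from where it was at the start of the episode above 0.02 m).
It also fails if it takes over 54 s, if anything falls off the work surface, if the arm or the gripper's body presses on something with over 40 N, if the wrist force passes 120 N, or if a joint passes its speed limit or range.

## Robot

A 6-joint arm with a two-finger parallel gripper is mounted at the origin on the work surface. World frame = base frame: x ahead of the robot, y to its left, z up, the work surface at z = 0. Lengths are in m, angles in rad, forces in N, time in s.
With the tool pointing down it reaches from about 0.375 to 0.975 m from the base axis. Payload 3.8 kg.
Tool frame: the origin (TCP) lies where the fingers leave the gripper's body, on its centre line; the fingertips stand 73 mm ahead of it and the grasp point (between the pads) lies 54 mm ahead of it (nose_length is the distance from the TCP to the fingertips, in m); z points along the fingers, y is the line along which they close (so a half turn about z gives the same grasp; the last joint's range is limited). The gripper opens to 85 mm and grips with 20 to 120 N. Pads are 22 mm wide; open, the fingers measure 114 mm over their backs; the gripper's body (76 mm by 85 mm) begins 54 mm behind the grasp point. The pads swing forward as they close: fully open they stand 13 mm farther back than shut.
Start: joints at [-1.363, 0.264, 1.604, -0, 1.274, -0.037], TCP at [0.164, -0.655, 0.304] pointing down, gripper open.
Joint ranges: [-2.63, 2.63], [-0.94, 2.18], [0.31, 2.57], [-1.31, 4.45], [0, 2.66], [-2.55, 2.55]. Speed limits (rad/s): [2.57, 2.57, 3.14, 3.14, 3.14, 3.14].

## Interface

Orientations are given as a rotation vector (axis times angle).
In Python, from workcell import read_state, read_camera, calibration, finish_job, look_for, cut_out, tip_of, nose_length gives the robot as it stands.
- The arm moves only by the tool step_arm, never from a script. Its argument "targets" is a list of rows, each a list of 3 entries, a list of its own where there are three numbers: the turn, a rotation vector about the tool's x, y, z in rad, then the shift along the tool's x, y, z in mm, then the finger opening in mm, from 0 to 85.4. In form: [[[ax, ay, az], [x, y, z], grip], ...]. A call has 1 to 5 rows; each row shifts and turns the commanded pose from where the row before left it, along the tool's axes as they then stand; what a row does not reach is not made up. A row lasts 1/12 s, in which the tool goes at most 41.7 mm and 7.16 degrees, less where a joint would pass 70% of its speed; a pose out of reach is approached as far as the arm can. A call with a gripper value outside its range is refused whole. The fingers move at their own pace and stop on an object; "grip_force" is the grip in N (left out, the last holds). Time passes only in rows, so rows that do not move let the fingers close. It gives the time, the measured TCP pose, the force, the opening and the grip force at its end, in the units of the state.
- read_state(): the state, without advancing time (a new reading comes with each control period).
- read_camera(name): name is "scene" or "top" or "wrist"; returns the picture (480x640x3 uint8, red, green, blue); there is no depth.
- calibration(name): a dict with "camera_matrix" (3x3 intrinsics, pixels), "R" (3x3) and "t" (3): a world point X has camera coordinates R X + t. Camera axes: x right, y down, z forward; pixel columns grow to the right and rows downward; lengths in m; the calibration is good to about 2 mm. A picture is of the moment at which its call begins: read the wrist's pose just before it. calibration takes no time and is no camera call; for the wrist camera it gives the pose at the moment of the call.
- finish_job(): hands the job in; it is judged then, once.
Trained networks look in the newest picture that a camera, given by its name, has taken for a name from the list of things; names that differ only in an ending like _2 or _b are one class to them, and where a whole thing is asked for, a point or a joint stands for the part that bears it (a point fixed in the world has none). Each returns a list of dicts, best first, with "score" (0 to 1); they miss things now and then, are a little off and sometimes report something else, mostly with a low value. They report only what shows in the picture. A call takes as long as a camera call.
- look_for(camera, query): "extent" ([left, top, right, bottom] in pixels, round what is visible of it).
- cut_out(camera, query): "region" (480x640 bool, what is visible of it) and "extent" ([left, top, right, bottom] in pixels, round what is visible of it).
- tip_of(camera, query): "at" ([row, column] in pixels: a listed point, or the origin of a listed thing).
The state is a dict: "time": time; "q": joint angles; "joint_vel": joint speeds; "joint_torque": joint torques, N m; "tool_pos": TCP position; "tcp_rot": TCP orientation; "wrist_force": force on the tool from outside, world axes, zero at the start; "torque": the same for the moment, N m; "width": opening from 0.0 (shut) to 1.0 (fully open); "grip_force": force on a finger pad.
Only numpy, scipy, OpenCV 4.12 (cv2) and the standard library are available. Lean on these libraries where they do the work, as an engineer would, in place of code of your own. Each camera call takes 0.05 s, during which the arm holds its last target. There are 200 camera calls.

## Working session

There is one attempt and no reset: what is moved stays moved. The work goes in short steps, Python scripts to look and compute and a tool call to move; the robot and the scene stay as the last step left them, time stands still between calls to the robot, and variables do not carry over. Pictures are saved under pics/ and viewed, at most 10 in all, crops included, and the job is handed in when it is done.

Besides the shell and the picture viewer there is one more tool, called after "Emit:" as name([rows], argument=value, ...), one row to a line, values as JSON. step_arm: Moves the arm, as the interface text tells. Its arguments: {"type":"object","properties":{"targets":{"type":"array","items":{"type":"array"}},"grip_force":{"type":"number"}},"required":["targets"]}

```bash
mkdir -p pics; cat > h.py <<'E'
import numpy as np, cv2
from workcell import *
from scipy.spatial.transform import Rotation as Ro
def P(n):
    c=calibration(n); return c["camera_matrix"]@np.c_[c["R"],c["t"]]
def tri(Ps,uv):
    A=[]
    for p,(u,v) in zip(Ps,uv): A+=[u*p[2]-p[0],v*p[2]-p[1]]
    A=np.array(A); s=np.linalg.svd(A)[2][-1]; return s[:3]/s[3]
def proj(p,X):
    h=p@np.r_[X,1]; return h[:2]/h[2]
def save(n,f):
    im=read_camera(n); cv2.imwrite("pics/"+f,im[:,:,::-1]); return im
E
python3 - <<'E'
from h import *
np.set_printoptions(precision=4,suppress=True)
for n in("scene","top"):
    save(n,n+"0.png")
    for q in("case","lid","lever","bail","crossbar","lever_tip","shut_case"):
        print(n,q,[(np.round(r["at"]),round(r["score"],2)) for r in tip_of(n,q)[:3]])
s=read_state();print(s["time"],s["tool_pos"],s["tcp_rot"],nose_length() if callable(nose_length) else nose_length)
E
```

```text
scene case [(array([214., 370.]), 0.73)]
scene lid []Traceback (most recent call last):
  File "<stdin>", line 6, in <module>
ValueError: it knows: bail, case, crossbar, lever_tip, lid, marker, scanner, shoe_box, shut_case, ski_brush, tape_gun, tape_roll, wax_block, wax_can
```

```bash
python3 - <<'E'
from h import *
np.set_printoptions(precision=4,suppress=True)
D={}
for n in("scene","top"):
    save(n,n+"0.png")
    for q in("case","lid","bail","crossbar","lever_tip"):
        r=tip_of(n,q)[:3]; D[n,q]=r
        print(n,q,[(np.round(r["at"],1),round(r["score"],2)) for r in r])
for q in("case","lid","bail","crossbar","lever_tip"):
    if D["scene",q] and D["top",q]:
        a,b=[D[n,q][0]["at"][::-1] for n in("scene","top")]
        X=tri([P("scene"),P("top")],[a,b]);print(q,X,proj(P("scene"),X)-a)
s=read_state();print(s["time"],s["tool_pos"],s["tcp_rot"],s["wrist_force"],nose_length() if callable(nose_length) else nose_length)
for n in("scene","top"):
  c=calibration(n);print(-c["R"].T@c["t"])
E
```

```text
scene case [(array([212.8, 366.1]), 0.76)]
scene lid []
scene bail [(array([174.8, 369.6]), 0.57), (array([292.8, 405.3]), 0.18)]
scene crossbar [(array([153.5, 368.6]), 0.62), (array([129.1, 396.6]), 0.41), (array([163.1, 375.6]), 0.22)]
scene lever_tip [(array([164.6, 376.8]), 0.47)]
top case [(array([174.8, 368.5]), 0.45), (array([163. , 285.5]), 0.22)]
top lid [(array([245.6, 244.5]), 0.74)]
top bail [(array([223.1, 236.8]), 0.43)]
top crossbar [(array([234.6, 229.1]), 0.51)]
top lever_tip [(array([222.6, 233.7]), 0.8), (array([244. , 242.6]), 0.32)]
case [ 0.6687 -0.0932  0.3964] [-26.5497   1.6152]
bail [0.5415 0.1597 0.1869] [ 1.6319 -0.394 ]
crossbar [0.5101 0.1782 0.225 ] [-0.5898  0.1344]
lever_tip [0.543  0.1711 0.2157] [-1.1839  0.2705]
0.75 [ 0.1636 -0.6549  0.3039] [3.118  0.3836 0.    ] [-0.3832 -0.7801 -0.7191] 0.0726
[ 1.1115 -0.5836  1.34  ]
[0.3008 0.0019 1.4591]
```

View pics/scene0.png

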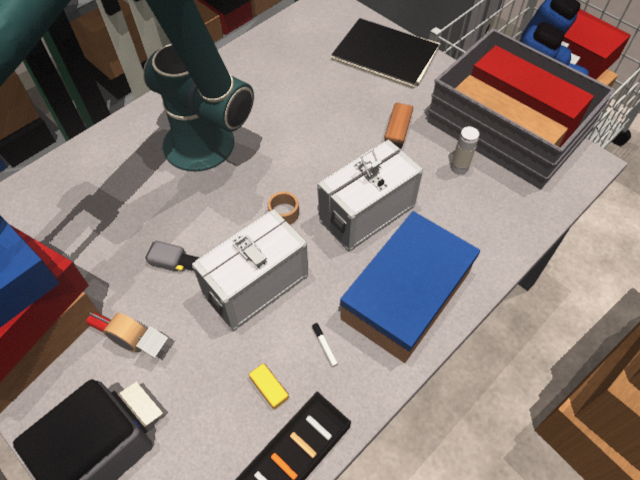

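View pics/top0.png

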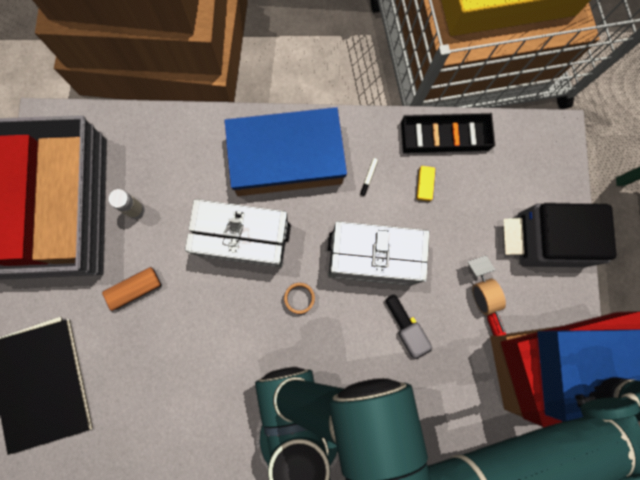

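The open case is the left one in the top view, around (238,232), with the lid on the robot's side. The shut case is at (380,252). I'll move the wrist camera over the open latch.

Emit:
step_arm([
  [[0, 0, 0], [20, -28, -20], 85],
  [[0, 0, 0], [23, -32, -10], 85],
  [[0, 0, 0], [23, -32, -10], 85],
  [[0, 0, 0], [23, -32, -10], 85],
  [[0, 0, 0], [23, -32, -10], 85],
])

```text
time: 1.17
tool_pos: [0.2347, -0.4748, 0.3643]
tcp_rot: [3.118, 0.382, 0.0]
wrist_force: [0.4, -0.4, 1.1]
width: 0.999
grip_force: 0.0
```

Emit:
step_arm([
  [[0, 0, 0], [23, -33, -10], 85],
  [[0, 0, 0], [23, -33, -10], 85],
  [[0, 0, 0], [23, -33, -10], 85],
  [[0, 0, 0], [23, -33, -10], 85],
  [[0, 0, 0], [23, -33, -10], 85],
])

```text
time: 1.58
tool_pos: [0.3061, -0.2865, 0.4146]
tcp_rot: [3.117, 0.382, 0.001]
wrist_force: [1.0, -1.1, 1.4]
width: 0.997
grip_force: 0.0
```

Emit:
step_arm([
  [[0, 0, 0], [23, -33, 0], 85],
  [[0, 0, 0], [23, -33, 0], 85],
  [[0, 0, 0], [23, -33, 0], 85],
  [[0, 0, 0], [23, -33, 0], 85],
  [[0, 0, 0], [23, -33, 0], 85],
])

```text
time: 2.0
tool_pos: [0.3776, -0.0986, 0.4144]
tcp_rot: [3.117, 0.383, 0.003]
wrist_force: [1.2, 0.3, -1.1]
width: 0.998
grip_force: 0.0
```

```bash
python3 - <<'E'
from h import *
s=read_state();print(s["time"],s["tool_pos"],s["tcp_rot"],s["q"])
c=calibration("wrist");print(-c["R"].T@c["t"],c["R"][2], Ro.from_rotvec(s["tcp_rot"]).inv().apply(-c["R"].T@c["t"]-s["tool_pos"]))
E
```

```text
2.0 [ 0.37760295 -0.09857383  0.4144473 ] [3.11735141e+00 3.82800920e-01 2.61355945e-03] [-3.19175627e-01 -3.50074444e-01  1.99476838e+00 -3.48612641e-05
  1.49504162e+00  1.00725301e+00]
[ 0.45026019 -0.08008992  0.48516978] [-0.28645662 -0.07114902 -0.95544776] [ 0.0750803  -0.00028348 -0.07060642]
```

Emit:
step_arm([
  [[0, 0, 0], [26, -27, 0], 85],
  [[0, 0, 0], [26, -27, 0], 85],
  [[0, 0, 0], [26, -27, 0], 85],
  [[0, 0, 0], [26, -27, 0], 85],
  [[0, 0, 0], [26, -27, 0], 85],
])

```text
time: 2.42
tool_pos: [0.4714, 0.064, 0.4143]
tcp_rot: [3.118, 0.385, 0.002]
wrist_force: [0.6, -0.8, -0.1]
width: 0.997
grip_force: 0.0
```

Emit:
step_arm([
  [[0, 0, 0], [26, -27, 0], 85],
  [[0, 0, 0], [26, -27, 0], 85],
  [[0, 0, 0], [10, -10, 0], 85],
  [[0, 0, 0], [0, 0, 0], 85],
  [[0, 0, 0], [0, 0, 0], 85],
])

```text
time: 2.83
tool_pos: [0.5155, 0.1394, 0.4135]
tcp_rot: [3.117, 0.386, -0.002]
wrist_force: [-0.2, -0.8, -0.3]
width: 0.999
grip_force: 0.0
```

```bash
cat > look.py <<'E'
import sys,pickle
from h import *
np.set_printoptions(precision=4,suppress=True)
k=sys.argv[1]; s=read_state(); p=P("wrist"); save("wrist",f"w{k}.png")
d={"P":p,"s":s}; print(s["time"],s["tool_pos"],s["tcp_rot"],s["wrist_force"])
for q in("case","lid","bail","crossbar","lever_tip"):
    r=tip_of("wrist",q)[:2]; d[q]=r; print(q,[(np.round(r["at"],1),round(r["score"],2)) for r in r])
pickle.dump(d,open(f"w{k}.pkl","wb"))
E
python3 look.py 1
```

```text
2.8333 [0.5155 0.1394 0.4135] [ 3.1169  0.3861 -0.002 ] [-0.1811 -0.7794 -0.3101]
case []
lid []
bail []
crossbar [(array([237.9, 269.3]), 0.77)]
lever_tip [(array([178.3, 290.4]), 0.8)]
```

View pics/w1.png

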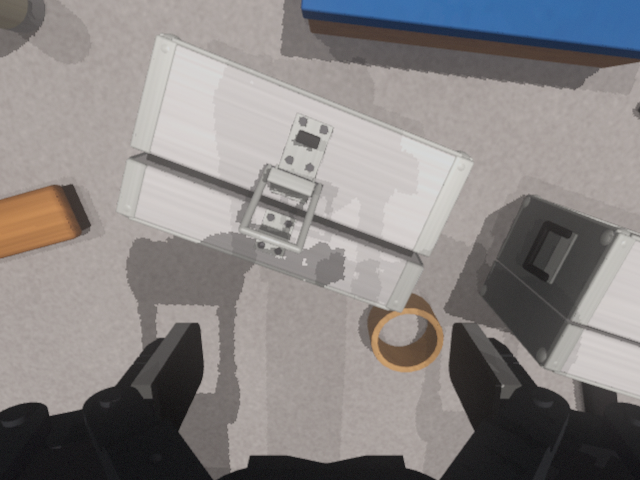

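The wrist view shows the open case yawed about 20° from the tool. The loop points toward the robot, with the crossbar at about (270,238) and the lever tip at about (290,178). I'll fit the case pose from its top corners: (162,38), (470,158), (424,256) and (134,155).

```bash
python3 - <<'E'
from h import *
import pickle
from scipy.optimize import least_squares
np.set_printoptions(precision=4,suppress=True)
d=pickle.load(open("w1.pkl","rb"));p=d["P"]
L=np.array([[.062,.12,.165],[.062,-.12,.165],[-.018,-.12,.165],[-.018,.12,.165]])
uv=np.array([[162,38],[470,158],[424,256],[134,155]])
def W(v,L): return np.c_[np.cos(v[2])*L[:,0]-np.sin(v[2])*L[:,1]+v[0],np.sin(v[2])*L[:,0]+np.cos(v[2])*L[:,1]+v[1],L[:,2]+v[3]]
f=lambda v:np.array([proj(p,x) for x in W(v,L)]).ravel()-uv.ravel()
r=least_squares(f,[.53,.15,-.1,0]);v=r.x;print(v,r.fun)
r=least_squares(lambda v:f(np.r_[v,0]),v[:3]);v=np.r_[r.x,0];print(v,r.fun)
# crossbar, lever tip from y=0 plane intersection
c,s=np.cos(v[2]),np.sin(v[2]);n=np.array([-s,c,0])
for q in("crossbar","lever_tip"):
    u=d[q][0]["at"][::-1]; M=p[:,:3]; o=-np.linalg.solve(M,p[:,3]); D=np.linalg.solve(M,np.r_[u,1])
    # unknown depth: sample heights
    for z in(.19,.2,.21,.22,.23):
        X=o+D*(z-o[2])/D[2]; e=X[:2]-v[:2]; print(q,z,X,"case xy",c*e[0]+s*e[1],-s*e[0]+c*e[1])
for n in("scene","top"):
    for x in W(v,np.array([[0,0,.181]])): print(n,proj(P(n),x))
E
```

```text
[ 0.5329  0.1701 -0.1041 -0.0093] [-2.4436  3.0713 -0.358   2.3905  2.4514 -1.4656  0.7041 -4.315 ]
[ 0.5333  0.1693 -0.1038  0.    ] [-6.4079  0.5681  4.843   3.3751  6.187   1.9675 -3.6529 -3.4915]
crossbar 0.19 [0.4961 0.1768 0.19  ] case xy -0.03786404967861949 0.0035454677622864562
crossbar 0.2 [0.4992 0.1761 0.2   ] case xy -0.03467508999616826 0.0032351510000913743
crossbar 0.21 [0.5023 0.1755 0.21  ] case xy -0.031486130313717095 0.0029248342378963158
crossbar 0.22 [0.5055 0.1749 0.22  ] case xy -0.02829717063126587 0.0026145174757012616
crossbar 0.23 [0.5086 0.1742 0.23  ] case xy -0.025108210948814748 0.0023042007135061692
lever_tip 0.19 [0.5413 0.1715 0.19  ] case xy 0.007721962400142864 0.002951688056722567
lever_tip 0.2 [0.5429 0.171  0.2   ] case xy 0.009360445224931546 0.002661567000404018
lever_tip 0.21 [0.5445 0.1706 0.21  ] case xy 0.010998928049720226 0.002371445944085496
lever_tip 0.22 [0.5461 0.1701 0.22  ] case xy 0.012637410874508799 0.002081324887766936
lever_tip 0.23 [0.5477 0.1696 0.23  ] case xy 0.014275893699297479 0.0017912038314484146
scene [371.2725 171.9879]
top [234.7841 228.0175]
```

Emit:
step_arm([
  [[0, 0, 0], [-4, -17, 27], 85],
  [[0, 0, 0], [-3, -18, 26], 85],
  [[0, 0, 0.117], [0, 0, 0], 85],
  [[0, 0, 0.117], [0, 0, 0], 85],
  [[0, 0, 0.117], [0, 0, 0], 85],
])

```text
time: 3.55
tool_pos: [0.4997, 0.1708, 0.3603]
tcp_rot: [3.136, -0.176, -0.002]
wrist_force: [0.4, -0.5, 0.9]
width: 0.998
grip_force: 0.0
```

Emit:
step_arm([
  [[0, 0, 0], [0, 0, 0], 85],
])

```text
time: 3.63
tool_pos: [0.5001, 0.1707, 0.3609]
tcp_rot: [3.137, -0.173, 0.0]
wrist_force: [-0.3, 1.1, 0.4]
width: 1.0
grip_force: 0.0
```

```bash
python3 look.py 2; python3 - <<'E'
import cv2
im=cv2.imread("pics/w2.png");cv2.imwrite("pics/w2c.png",cv2.resize(im[60:360,180:580],None,fx=2,fy=2,interpolation=cv2.INTER_CUBIC))
E
```

```text
3.6333 [0.5001 0.1707 0.3609] [ 3.1368 -0.1725  0.0001] [-0.3299  1.1124  0.3762]
case []
lid []
bail []
crossbar [(array([255.3, 322.5]), 0.93)]
lever_tip [(array([175.9, 321. ]), 0.69)]
```

View pics/w2c.png

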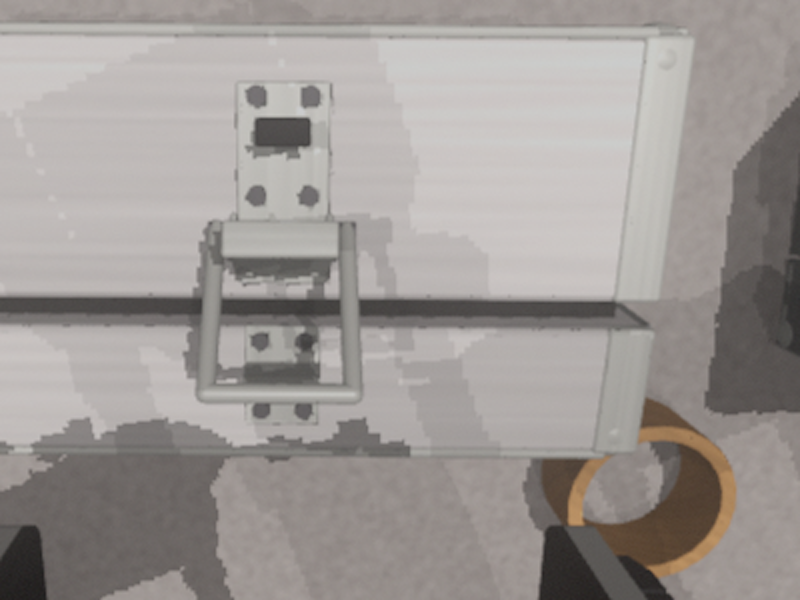

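The case is now square to the tool and the loop is centred. The crossbar is at crop (280,394), which is pixel (320,257). The strike plate is at crop rows 328–424, with a dark hook band at about 362–380.

```bash
cat >> h.py <<'E'
V=[.5333,.1693,-.1038]
def tocase(X,V=V):
    c,s=np.cos(V[2]),np.sin(V[2]);e=X-np.r_[V[:2],0];return np.array([c*e[0]+s*e[1],-s*e[0]+c*e[1],e[2]])*1e3
def atz(p,u,z):
    M=p[:,:3];o=-np.linalg.solve(M,p[:,3]);D=np.linalg.solve(M,np.r_[u,1]);return o+D*(z-o[2])/D[2]
E
python3 - <<'E'
from h import *
import pickle
np.set_printoptions(precision=2,suppress=True)
a,b=[pickle.load(open(f"w{k}.pkl","rb")) for k in(1,2)]
for q in("crossbar","lever_tip"):
    X=tri([a["P"],b["P"]],[d[q][0]["at"][::-1] for d in(a,b)]);print(q,X,tocase(X))
    for n in("crossbar",):pass
p=b["P"];print("f",calibration("wrist")["camera_matrix"][0,0])
cr=lambda x,y:(180+x/2,60+y/2)
def sh(n,x,y,z): X=atz(p,cr(x,y),z);print(n,tocase(X))
for x,y,n in((-0,0,"") ,):pass
sh("parting edge deep left",20,298,.165);sh("parting edge deep right",600,300,.165);sh("far edge",640,38,.165);sh("far edge L",20,38,.165);sh("right end far",690,38,.165);sh("right end near",655,298,.165)
sh("lid edge in",600,322,.164);sh("lid edge out",600,452,.163);sh("lid edge outL",20,450,.163)
sh("plate in",280,328,.166);sh("plate out",280,424,.166);sh("dark top",280,362,.18);sh("dark bot",280,380,.18);sh("deepplate L",236,150,.167);sh("deepplate R",331,150,.167);sh("far",280,82,.167)
for z in(.215,.225,.235):sh("bar L",197,394,z);sh("bar R",362,394,z)
E
```

```text
crossbar [0.54 0.17 0.32] [  4.61  -0.83 321.27]
lever_tip [0.55 0.17 0.25] [ 17.73   0.55 253.1 ]
f 426.82081402923046
parting edge deep left [-15.19  84.7  165.  ]
parting edge deep right [-16.98 -99.9  165.  ]
far edge [  60.8  -103.71  165.  ]
far edge L [ 61.98  76.9  165.  ]
right end far [  60.7  -118.26  165.  ]
right end near [ -16.44 -117.32  165.  ]
lid edge in [ -24.43 -100.99  164.  ]
lid edge out [ -69.99 -105.93  163.  ]
lid edge outL [-68.08  90.65 163.  ]
plate in [-25.28   2.03 166.  ]
plate out [-58.09   2.37 166.  ]
dark top [-32.5    1.91 180.  ]
dark bot [-38.3    1.97 180.  ]
deepplate L [ 30.07  14.64 167.  ]
deepplate R [ 29.88 -13.87 167.  ]
far [ 49.29   1.23 167.  ]
bar L [-30.95  23.61 215.  ]
bar R [-31.22 -20.55 215.  ]
bar L [-27.59  22.4  225.  ]
bar R [-27.84 -19.71 225.  ]
bar L [-24.23  21.2  235.  ]
bar R [-24.47 -18.87 235.  ]
```

Emit:
step_arm([
  [[0, 0, 0], [-4, -2, 25], 62],
  [[0, 0, 0], [-3, -1, 25], 62],
  [[0, 0.125, 0], [0, 0, 0], 62],
  [[0, 0.125, 0], [0, 0, 0], 62],
  [[0, 0, 0], [0, 0, 0], 62],
])

```text
time: 4.35
tool_pos: [0.4907, 0.1748, 0.3083]
tcp_rot: [3.098, -0.161, 0.388]
wrist_force: [-0.9, -0.3, -0.3]
width: 0.726
grip_force: 0.0
```

```bash
python3 look.py 3; python3 - <<'E'
from h import *
import pickle
print(nose_length() if callable(nose_length) else nose_length, read_state()["width"])
s=read_state();print(tocase(s["tool_pos"],[.5339,.1702,-.1038]))
d=pickle.load(open("w3.pkl","rb"));p=d["P"]
for z in(.220,.225,.23,.235):print(tocase(atz(p,d["crossbar"][0]["at"][::-1],z),[.5339,.1702,-.1038]))
E
```

```text
4.35 [0.4907 0.1748 0.3083] [ 3.0984 -0.1606  0.3876] [-0.9072 -0.3048 -0.3252]
case []
lid []
bail []
crossbar [(array([320. , 320.7]), 0.57)]
lever_tip [(array([220. , 323.6]), 0.81), (array([422.7,  26.6]), 0.7)]
0.0726 0.7282985769392528
[-39.23372862   0.95118818 312.1594113 ]
[-27.62605127   2.22224201 220.        ]
[-26.49748146   2.16528878 225.        ]
[-25.36891165   2.10833556 230.        ]
[-24.24034184   2.05138233 235.        ]
```

View pics/w3.png

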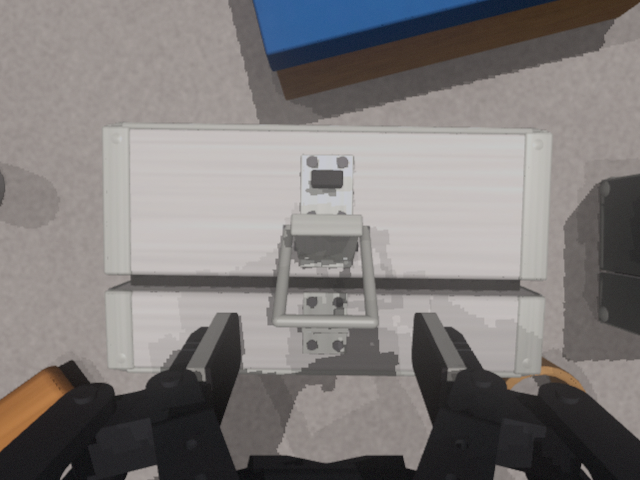

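Fingers (col 240 and 414) straddle the loop (centre col 326) evenly. Going down, then gripping the legs near the crossbar.

Emit:
step_arm([
  [[0, 0, 0], [-3, 0, 10], 58],
  [[0, 0, 0], [-3, 0, 10], 55],
  [[0, 0, 0], [0, 0, 0], 50],
  [[0, 0, 0], [0, 0, 0], 50],
])

```text
time: 4.98
tool_pos: [0.4921, 0.1748, 0.288]
tcp_rot: [3.099, -0.165, 0.384]
wrist_force: [-0.2, -0.4, 0.3]
width: 0.588
grip_force: 0.0
```

```bash
python3 look.py 4
```

```text
4.9833 [0.4921 0.1748 0.288 ] [ 3.0989 -0.1649  0.3837] [-0.2275 -0.3877  0.34  ]
case []
lid []
bail []
crossbar [(array([333.6, 325.4]), 0.56)]
lever_tip [(array([226.6, 326.6]), 0.8)]
```

View pics/w4.png

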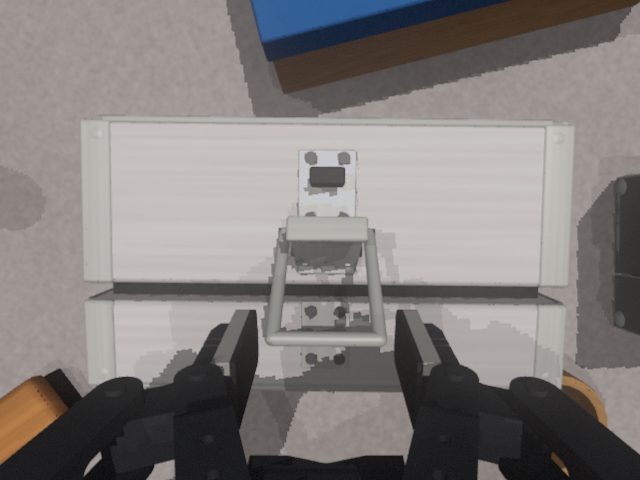

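Bar at row 338 lies within the pad span (rows 310–370), about 10 mm above the tips. I'll back off 5 mm so the tips clear the lid later, then close.

Emit:
step_arm([
  [[0, 0, 0], [1, 0, -5], 48],
  [[0, 0, 0], [0, 0, 0], 44],
  [[0, 0, 0], [0, 0, 0], 40],
  [[0, 0, 0], [0, 0, 0], 38],
  [[0, 0, 0], [0, 0, 0], 38],
], grip_force=20)

```text
time: 5.7
tool_pos: [0.4925, 0.175, 0.2954]
tcp_rot: [3.099, -0.165, 0.389]
wrist_force: [-1.8, -1.5, 3.0]
width: 0.458
grip_force: 19.8
```

```bash
python3 look.py 5; python3 - <<'E'
from h import *
s=read_state();print(s["width"]*85.4,s["grip_force"],tocase(s["tool_pos"],[.5339,.1702,-.1038]))
p=P("wrist");u=tip_of("wrist","crossbar")[0]["at"][::-1]
for z in(.22,.225,.23,.235):print(tocase(atz(p,u,z),[.5339,.1702,-.1038]))
E
```

```text
5.7 [0.4925 0.175  0.2954] [ 3.0992 -0.1648  0.3895] [-1.7838 -1.5151  3.0173]
case [(array([221.9, 326.9]), 0.5)]
lid []
bail []
crossbar [(array([331.4, 323.2]), 0.88)]
lever_tip []
39.35923041618433 19.79719989001751 [-41.63977325   0.51129318 295.03438189]
[-27.18894078   1.69184985 220.        ]
[-25.92803141   1.65343451 225.        ]
[-24.66712204   1.61501918 230.        ]
[-23.40621267   1.57660385 235.        ]
```

Emit:
step_arm([
  [[0, 0, 0], [-7.4, 0, 1.9], 38],
  [[0, 0, 0], [-7.4, 0, 1.9], 38],
  [[0, 0, 0], [-7.4, 0, 1.9], 38],
  [[0, 0, 0], [0, 0, 0], 38],
])

```text
time: 6.38
tool_pos: [0.4717, 0.1773, 0.2828]
tcp_rot: [3.1, -0.164, 0.388]
wrist_force: [0.4, -2.0, 0.9]
width: 0.457
grip_force: 22.0
```

Emit:
step_arm([
  [[0, 0, 0], [-5.5, 0, 6.5], 38],
  [[0, 0, 0], [-5.5, 0, 6.5], 38],
  [[0, 0, 0], [-5.5, 0, 6.5], 38],
  [[0, 0, 0], [0, 0, 0], 38],
])

```text
time: 6.72
tool_pos: [0.4603, 0.1787, 0.259]
tcp_rot: [3.1, -0.164, 0.386]
wrist_force: [0.7, -2.0, 0.6]
width: 0.458
grip_force: 22.0
```

```bash
python3 look.py 6;  python3 - <<'E'
from h import *
s=read_state();print(s["width"]*85.4,s["grip_force"],tocase(s["tool_pos"],[.5339,.1702,-.1038]))
p=P("wrist");r=tip_of("wrist","crossbar")
if r:
  for z in(.19,.195,.2):print(tocase(atz(p,r[0]["at"][::-1],z),[.5339,.1702,-.1038]))
E
```

```text
6.7167 [0.4603 0.1787 0.259 ] [ 3.1003 -0.1644  0.386 ] [ 0.6812 -2.0111  0.5849]
case []
lid []
bail []
crossbar [(array([324.5, 326.5]), 0.8), (array([240. , 324.7]), 0.45)]
lever_tip [(array([240.7, 326.7]), 0.6)]
38.993411453849625 22.09307961165905 [-73.8058619    0.87742324 260.57445834]
[-55.77970443   0.76326642 190.        ]
[-54.58790163   0.7625646  195.        ]
[-53.39609884   0.76186278 200.        ]
```

View pics/w6.png

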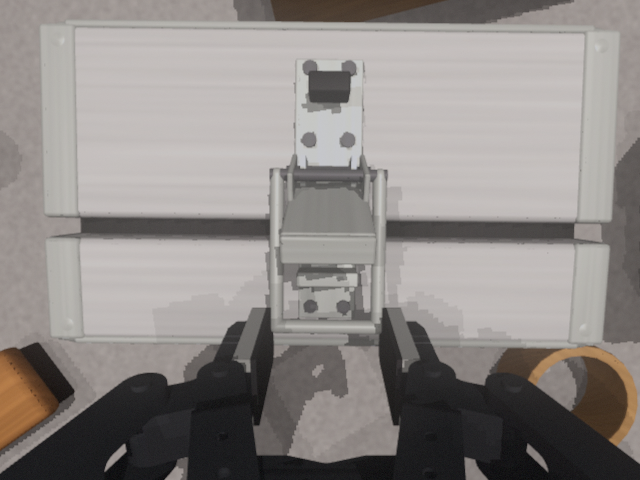

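The loop is held, the lever has swung over, and the strike's lip shows at rows 270–288, with the bar (row 327) beyond it.

```bash
python3 - <<'E'
from h import *
V=[.5339,.1702,-.1038]
p=P("wrist")
np.set_printoptions(precision=1,suppress=True)
for r in(264,272,288):print(r,[tocase(atz(p,(328,r),z),V) for z in(.177,.180)])
for c in (269,385):print([tocase(atz(p,(c,326),z),V) for z in(.185,.19,.195,.2)])
print("plate",[tocase(atz(p,(328,r),.166),V)[0] for r in(320,288)],"lid edge",tocase(atz(p,(500,343),.163),V),"part",tocase(atz(p,(500,220),.165),V))
E
```

```text
264 [array([-34.2,   0.1, 177. ]), array([-33.9,   0.1, 180. ])]
272 [array([-37.4,   0.1, 177. ]), array([-37.1,   0.1, 180. ])]
288 [array([-43.9,   0.1, 177. ]), array([-43.5,   0.1, 180. ])]
[array([-57.4,  22.9, 185. ]), array([-56.2,  22.2, 190. ]), array([-55. ,  21.6, 195. ]), array([-53.8,  20.9, 200. ])]
[array([-57.5, -21.8, 185. ]), array([-56.3, -21.1, 190. ]), array([-55.1, -20.4, 195. ]), array([-53.9, -19.7, 200. ])]
plate [np.float64(-59.437303426447585), np.float64(-45.57909281364681)] lid edge [-70.5 -75.3 163. ] part [-16.7 -73.4 165. ]
```

Emit:
step_arm([
  [[0, 0, 0], [-1, 0, 4.9], 38],
  [[0, 0, 0], [-1, 0, 4.9], 38],
  [[0, 0, 0], [-1, 0, 4.9], 38],
  [[0, 0, 0], [0, 0, 0], 38],
])

```text
time: 7.4
tool_pos: [0.4627, 0.1784, 0.2456]
tcp_rot: [3.099, -0.164, 0.391]
wrist_force: [-1.5, -2.2, 0.8]
width: 0.457
grip_force: 22.8
```

Emit:
step_arm([
  [[0, 0, 0], [-1, 0, 3], 38],
  [[0, 0, 0], [0, 0, 0], 38],
])

```text
time: 7.57
tool_pos: [0.4627, 0.1784, 0.2432]
tcp_rot: [3.099, -0.165, 0.392]
wrist_force: [1.1, -1.7, 2.2]
width: 0.457
grip_force: 22.6
```

```bash
python3 look.py 7;  python3 - <<'E'
from h import *
s=read_state();print(s["width"]*85.4,s["grip_force"],tocase(s["tool_pos"],[.5339,.1702,-.1038]))
p=P("wrist");r=tip_of("wrist","crossbar")
if r:
  for z in(.17,.175,.18):print(tocase(atz(p,r[0]["at"][::-1],z),[.5339,.1702,-.1038]))
E
```

```text
7.5667 [0.4627 0.1784 0.2432] [ 3.0995 -0.1645  0.392 ] [ 1.1291 -1.7079  2.1604]
case []
lid []
bail []
crossbar [(array([324.9, 323.6]), 0.59)]
lever_tip [(array([249.8, 326.8]), 0.82)]
38.855283396791336 22.552150413393974 [-71.94175894   0.85869826 243.45904528]
[-54.502015    1.9126172 170.       ]
[-53.32571204   1.87559172 175.        ]
[-52.14940908   1.83856624 180.        ]
```

View pics/w7.png

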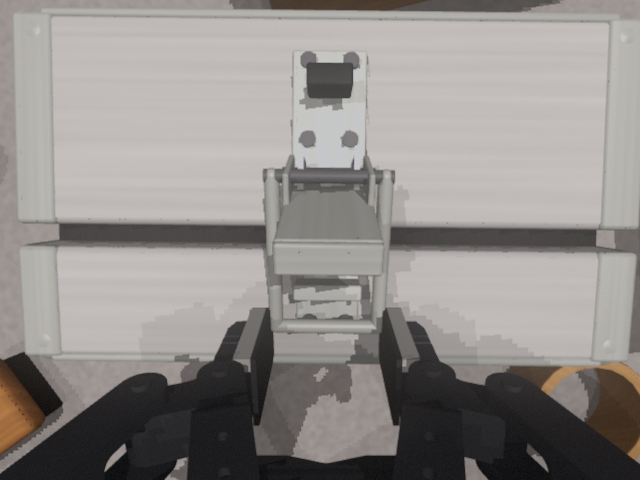

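Loop and bar (row 326) are still clear of the lip front (row 298). Lowering in small steps and feeling.

Emit:
step_arm([
  [[0, 0, 0], [-0.8, 0, 3], 38],
  [[0, 0, 0], [0, 0, 0], 38],
])

```text
time: 8.08
tool_pos: [0.4619, 0.1785, 0.2395]
tcp_rot: [3.1, -0.165, 0.389]
wrist_force: [0.4, -1.6, 1.7]
width: 0.458
grip_force: 22.3
```

Emit:
step_arm([
  [[0, 0, 0], [-0.5, 0, 2], 38],
  [[0, 0, 0], [0, 0, 0], 38],
])

```text
time: 8.25
tool_pos: [0.4618, 0.1785, 0.2373]
tcp_rot: [3.1, -0.165, 0.388]
wrist_force: [0.6, -0.9, 1.7]
width: 0.458
grip_force: 22.1
```

Emit:
step_arm([
  [[0, 0, 0], [-0.5, 0, 2], 38],
  [[0, 0, 0], [0, 0, 0], 38],
])

```text
time: 8.42
tool_pos: [0.4617, 0.1785, 0.2352]
tcp_rot: [3.1, -0.165, 0.388]
wrist_force: [0.3, -1.0, 1.4]
width: 0.457
grip_force: 21.9
```

Emit:
step_arm([
  [[0, 0, 0], [2, 0, 0.5], 38],
  [[0, 0, 0], [2, 0, 0.5], 38],
  [[0, 0, 0], [0, 0, 0], 38],
])

```text
time: 8.67
tool_pos: [0.4643, 0.1781, 0.234]
tcp_rot: [3.1, -0.166, 0.381]
wrist_force: [-4.8, 1.0, -0.6]
width: 0.462
grip_force: 22.8
```

Emit:
step_arm([
  [[0, 0, 0], [1.5, 0, 0.4], 38],
  [[0, 0, 0], [0, 0, 0], 38],
])

```text
time: 8.83
tool_pos: [0.4656, 0.1779, 0.234]
tcp_rot: [3.1, -0.166, 0.38]
wrist_force: [-6.6, 0.1, 0.3]
width: 0.458
grip_force: 23.4
```

Emit:
step_arm([
  [[0, 0, 0], [1, 0, 0.25], 38],
  [[0, 0, 0], [0, 0, 0], 38],
])

```text
time: 9.0
tool_pos: [0.4665, 0.1778, 0.234]
tcp_rot: [3.1, -0.166, 0.38]
wrist_force: [-6.2, 0.5, 1.2]
width: 0.456
grip_force: 23.7
```

```bash
python3 look.py 8;  python3 - <<'E'
from h import *
s=read_state();print(s["width"]*85.4,s["grip_force"],s["torque"],tocase(s["tool_pos"],[.5339,.1702,-.1038]))
p=P("wrist");r=tip_of("wrist","crossbar")
if r:
  for z in(.17,.175,.18):print(tocase(atz(p,r[0]["at"][::-1],z),[.5339,.1702,-.1038]))
im=cv2.imread("pics/w8.png");cv2.imwrite("pics/w8c.png",cv2.resize(im[150:400,210:450],None,fx=2.4,fy=2.4,interpolation=cv2.INTER_CUBIC))
E
```

```text
9.0 [0.4665 0.1778 0.234 ] [ 3.1001 -0.1658  0.3796] [-6.1651  0.5237  1.219 ]
case []
lid []
bail []
crossbar [(array([325.8, 325.3]), 0.88)]
lever_tip [(array([274.1, 325.4]), 0.57)]
39.22420500896944 23.79227002384141 [ 1.30734208e-01  1.07772319e+00 -3.02267230e-04] [-67.78330638   0.58185516 234.00768287]
[-48.85954465   0.86036486 170.        ]
[-47.63536253   0.84807923 175.        ]
[-46.4111804    0.83579361 180.        ]
```

View pics/w8c.png

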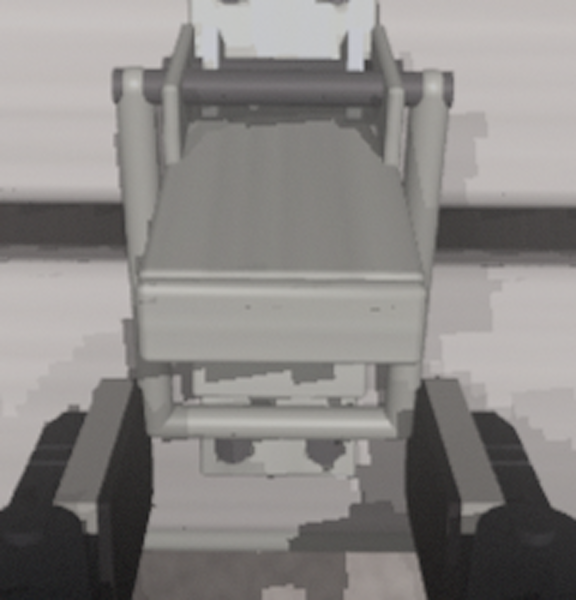

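The bar (crop row 422) still shows a gap to the lip (row 397), so the steady ~6 N is lever friction, not strike contact. Continuing in small steps.

Emit:
step_arm([
  [[0, 0, 0], [1, 0, 0.1], 38],
  [[0, 0, 0], [1, 0, 0.1], 38],
  [[0, 0, 0], [0, 0, 0], 38],
])

```text
time: 9.6
tool_pos: [0.4686, 0.1776, 0.2342]
tcp_rot: [3.1, -0.166, 0.38]
wrist_force: [-4.8, -0.4, -1.3]
width: 0.459
grip_force: 23.0
```

Emit:
step_arm([
  [[0, 0, 0], [1, 0, 0.1], 38],
  [[0, 0, 0], [0, 0, 0], 38],
])

```text
time: 9.77
tool_pos: [0.4696, 0.1774, 0.2343]
tcp_rot: [3.1, -0.166, 0.38]
wrist_force: [-5.5, 0.6, -0.5]
width: 0.455
grip_force: 22.8
```

```bash
python3 look.py 9;  python3 - <<'E'
from h import *
s=read_state();print(s["torque"],tocase(s["tool_pos"],[.5339,.1702,-.1038]))
E
```

```text
9.7667 [0.4696 0.1774 0.2343] [ 3.1    -0.1657  0.3802] [-5.4815  0.5689 -0.4611]
case []
lid []
bail []
crossbar [(array([323.8, 324.4]), 0.88)]
lever_tip [(array([248.2, 324.4]), 0.59), (array([402.6, 561.7]), 0.44)]
[ 0.06655492  0.9197629  -0.00571731] [-64.55105147   0.54792236 234.37176223]
```

Emit:
step_arm([
  [[0, 0, 0], [1, 0, 0.1], 38],
  [[0, 0, 0], [0, 0, 0], 38],
])

```text
time: 10.23
tool_pos: [0.4707, 0.1773, 0.2345]
tcp_rot: [3.1, -0.165, 0.381]
wrist_force: [-4.8, 0.4, -1.1]
width: 0.459
grip_force: 22.8
```

Emit:
step_arm([
  [[0, 0, 0], [0.8, 0, 0.1], 38],
  [[0, 0, 0], [0, 0, 0], 38],
])

```text
time: 10.4
tool_pos: [0.4715, 0.1772, 0.2345]
tcp_rot: [3.1, -0.166, 0.381]
wrist_force: [-5.4, 0.3, -1.4]
width: 0.46
grip_force: 22.7
```

Emit:
step_arm([
  [[0, 0, 0], [0.8, 0, 0.1], 38],
  [[0, 0, 0], [0, 0, 0], 38],
])

```text
time: 10.57
tool_pos: [0.4722, 0.1771, 0.2346]
tcp_rot: [3.1, -0.166, 0.38]
wrist_force: [-5.0, 0.3, -1.4]
width: 0.455
grip_force: 22.7
```

Emit:
step_arm([
  [[0, 0, 0], [0.8, 0, 0.2], 38],
  [[0, 0, 0], [0, 0, 0], 38],
])

```text
time: 10.73
tool_pos: [0.4729, 0.1771, 0.2345]
tcp_rot: [3.1, -0.166, 0.38]
wrist_force: [-5.8, 0.7, -0.4]
width: 0.46
grip_force: 22.7
```

```bash
python3 look.py 10; python3 - <<'E'
from h import *
s=read_state();V=[.5339,.1702,-.1038];print(s["torque"],tocase(s["tool_pos"],V))
import pickle
d=pickle.load(open("w10.pkl","rb"));u=d["crossbar"][0]["at"][::-1]
print([tocase(atz(d["P"],u,z),V) for z in(.17,.175)])
im=cv2.imread("pics/w10.png");cv2.imwrite("pics/w10c.png",cv2.resize(im[170:400,210:450],None,fx=2.4,fy=2.4,interpolation=cv2.INTER_CUBIC))
E
```

```text
10.7333 [0.4729 0.1771 0.2345] [ 3.1    -0.1656  0.38  ] [-5.7831  0.6564 -0.4127]
case []
lid []
bail [(array([206.8, 326.2]), 0.25)]
crossbar []
lever_tip [(array([207.8, 330.2]), 0.81)]
[ 0.09368365  0.99803237 -0.02964838] [-61.34320313   0.47333773 234.51612351]Traceback (most recent call last):
  File "<stdin>", line 4, in <module>
IndexError: list index out of range
```

Emit:
step_arm([
  [[0, 0, 0], [0.8, 0, 0.2], 38],
  [[0, 0, 0], [0, 0, 0], 38],
])

```text
time: 11.2
tool_pos: [0.4734, 0.177, 0.2345]
tcp_rot: [3.1, -0.166, 0.378]
wrist_force: [-8.6, 0.9, 0.8]
width: 0.454
grip_force: 23.3
```

Emit:
step_arm([
  [[0, 0, 0], [0.6, 0, 0.1], 38],
  [[0, 0, 0], [0, 0, 0], 38],
])

```text
time: 11.37
tool_pos: [0.4736, 0.177, 0.2345]
tcp_rot: [3.1, -0.166, 0.377]
wrist_force: [-9.4, 1.6, 2.6]
width: 0.457
grip_force: 23.7
```

Contact felt (force rising with stiff x). Release.

Emit:
step_arm([
  [[0, 0, 0], [0, 0, 0], 42],
  [[0, 0, 0], [0, 0, 0], 46],
  [[0, 0, 0], [0, 0, 0], 52],
  [[0, 0, 0], [0, 0, 0], 52],
  [[0, 0, 0], [0, 0, 0], 52],
])

```text
time: 11.78
tool_pos: [0.4769, 0.177, 0.237]
tcp_rot: [3.1, -0.165, 0.391]
wrist_force: [-0.0, -0.6, -0.3]
width: 0.612
grip_force: 0.0
```

```bash
python3 look.py 11; python3 - <<'E'
from h import *
s=read_state();V=[.5339,.1702,-.1038];print(s["width"]*85.4,tocase(s["tool_pos"],V))
im=cv2.imread("pics/w11.png");cv2.imwrite("pics/w11c.png",cv2.resize(im[150:400,190:470],None,fx=2.4,fy=2.4,interpolation=cv2.INTER_CUBIC))
E
```

```text
11.7833 [0.4769 0.177  0.237 ] [ 3.0998 -0.1649  0.3908] [-0.0461 -0.5708 -0.253 ]
case []
lid []
bail []
crossbar []
lever_tip [(array([218.7, 328.5]), 0.56)]
51.98019544874407 [-57.77073305   0.75909353 236.66958116]
```

View pics/w11c.png

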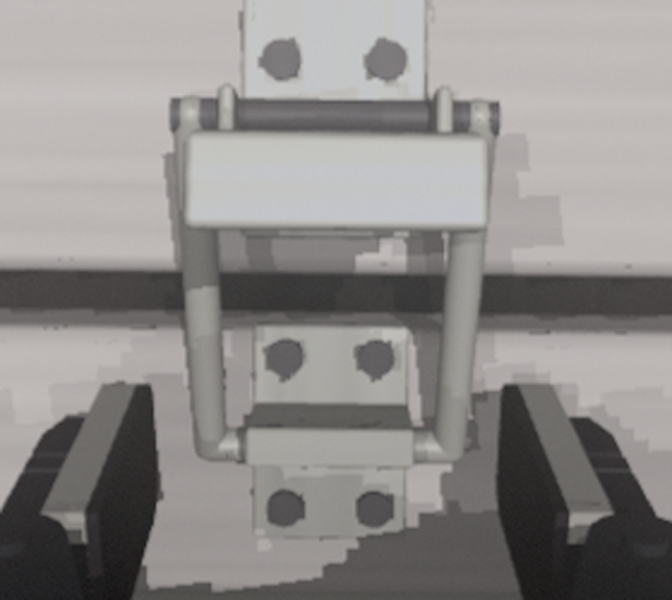

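Hooked: the crossbar (crop row 445) sits under the lip (248–412) and stays there with the fingers open. Next I'll estimate the lever angle and rise clear.

Emit:
step_arm([
  [[0, 0, 0], [5, 0, -20], 52],
  [[0, 0, 0], [6, 0, -24], 52],
  [[0, 0, 0], [6, 0, -24], 40],
  [[0, -0.11, 0], [0, 0, 0], 20],
  [[0, -0.11, 0], [0, 0, 0], 0],
])

```text
time: 12.5
tool_pos: [0.4763, 0.1778, 0.3102]
tcp_rot: [-3.135, 0.164, -0.049]
wrist_force: [0.1, 0.2, -0.3]
width: 0.2
grip_force: 0.0
```

Emit:
step_arm([
  [[0, -0.115, 0], [0, 0, 0], 0],
  [[0, -0.115, 0], [0, 0, 0], 0],
  [[0, 0, 0], [0, 0, 0], 0],
  [[0, 0, 0], [0, 0, 0], 0],
])

```text
time: 12.83
tool_pos: [0.477, 0.1766, 0.3056]
tcp_rot: [-3.112, 0.168, 0.311]
wrist_force: [-0.1, 0.3, -0.1]
width: -0.001
grip_force: 0.0
```

```bash
python3 look.py 12; python3 - <<'E'
from h import *
import pickle
from scipy.optimize import least_squares
V=[.5339,.1702,-.1038]
s=read_state();print(s["width"]*85.4,tocase(s["tool_pos"],V),Ro.from_rotvec(s["tcp_rot"]).as_matrix())
c,sn=np.cos(V[2]),np.sin(V[2])
for k in(11,12):
    d=pickle.load(open(f"w{k}.pkl","rb"))
    for r in d["lever_tip"]:
        u=np.array(r["at"][::-1])
        best=[]
        for th in np.arange(.2,2,.05):
            x=(46*np.cos(th)-6.5*np.sin(th))/1e3;z=.181+(46*np.sin(th)+6.5*np.cos(th))/1e3;y=.001
            X=np.array([V[0]+c*x-sn*y,V[1]+sn*x+c*y,z]);best.append((np.linalg.norm(proj(d["P"],X)-u),round(th,2)))
        print(k,r["score"],sorted(best)[:2])
E
```

```text
12.8333 [0.477  0.1766 0.3056] [-3.1119  0.1675  0.3112] [-0.0587  0.3036 -0.082 ]
case []
lid []
bail []
crossbar []
lever_tip [(array([128.7, 328.8]), 0.61)]
-0.2020181664893051 [-58.96912858   0.88798902 307.22028454] [[ 9.74998893e-01 -1.05230687e-01 -1.95713213e-01]
 [-1.03111979e-01 -9.94447791e-01  2.10121639e-02]
 [-1.96837696e-01 -3.06459786e-04 -9.80436039e-01]]
11 0.56 [(np.float64(3.3738500377993694), np.float64(1.45)), (np.float64(9.781961780262746), np.float64(1.4))]
12 0.61 [(np.float64(4.940697432060659), np.float64(1.45)), (np.float64(8.931423198892734), np.float64(1.5))]
```

Emit:
step_arm([
  [[0, 0, 0], [14, 0, 1.2], 0],
  [[0, 0, 0], [14, 0, 1.2], 0],
  [[0, 0, 0], [12, 0, 1.2], 0],
  [[0, 0, 0], [0, 0, 0], 0],
])

```text
time: 13.47
tool_pos: [0.5154, 0.1728, 0.2948]
tcp_rot: [-3.111, 0.166, 0.31]
wrist_force: [-0.3, 0.8, 0.2]
width: -0.001
grip_force: 0.0
```

Emit:
step_arm([
  [[0, 0, 0], [4, 0, 0], 0],
  [[0, 0, 0], [3, 0, 0], 0],
  [[0, 0, 0], [2, 0, 0], 0],
  [[0, 0, 0], [0, 0, 0], 0],
])

```text
time: 13.8
tool_pos: [0.5232, 0.172, 0.2935]
tcp_rot: [-3.111, 0.165, 0.312]
wrist_force: [-0.1, -0.7, 0.6]
width: 0.002
grip_force: 0.0
```

Emit:
step_arm([
  [[0, 0, 0], [2, 0, 0], 0],
  [[0, 0, 0], [2, 0, 0], 0],
  [[0, 0, 0], [0, 0, 0], 0],
])

```text
time: 14.05
tool_pos: [0.5273, 0.1715, 0.2927]
tcp_rot: [-3.111, 0.165, 0.312]
wrist_force: [-0.5, 0.5, -0.1]
width: 0.0
grip_force: 0.0
```

Emit:
step_arm([
  [[0, 0, 0], [2, 0, 0], 0],
  [[0, 0, 0], [1.5, 0, 0], 0],
  [[0, 0, 0], [0, 0, 0], 0],
])

```text
time: 14.3
tool_pos: [0.5304, 0.1712, 0.2921]
tcp_rot: [-3.111, 0.166, 0.313]
wrist_force: [-1.5, 0.2, 1.2]
width: 0.0
grip_force: 0.8
```

```bash
python3 - <<'E'
import numpy as np
ths=[1.45,1.35,1.25,1.15,1.05,.95,.85,.75,.65,.55,.45,.35,.25,.15,.05,0]
def tcp(th):
    a=-(.2+.5*(1.45-th)/1.45); E=49*np.array([np.cos(th+.322),np.sin(th+.322)])
    tx=np.array([np.cos(a),np.sin(a)]);tz=np.array([np.sin(a),-np.cos(a)])
    return a,E-8*tx-64*tz+[0,181],tx,tz
for p,q in zip(ths,ths[1:]):
    a,P,tx,tz=tcp(p);b,Q,_,_=tcp(q);d=Q-P
    print(q,"ay %.3f tx %.1f tz %.1f"%(b-a,d@tx,d@tz),"TCP",Q.round(1))
E
```

```text
1.35 ay -0.034 tx 6.8 tz -1.9 TCP [  2.1 293.9]
1.25 ay -0.034 tx 6.9 tz -1.6 TCP [  9.2 293.8]
1.15 ay -0.034 tx 7.0 tz -1.3 TCP [ 16.3 293.2]
1.05 ay -0.034 tx 7.1 tz -1.0 TCP [ 23.3 292.1]
0.95 ay -0.034 tx 7.1 tz -0.7 TCP [ 30.3 290.4]
0.85 ay -0.034 tx 7.1 tz -0.4 TCP [ 37.  288.1]
0.75 ay -0.034 tx 7.1 tz -0.0 TCP [ 43.5 285.3]
0.65 ay -0.034 tx 7.1 tz 0.3 TCP [ 49.8 282. ]
0.55 ay -0.034 tx 7.0 tz 0.6 TCP [ 55.8 278.3]
0.45 ay -0.034 tx 7.0 tz 0.9 TCP [ 61.4 274.1]
0.35 ay -0.034 tx 6.9 tz 1.2 TCP [ 66.7 269.4]
0.25 ay -0.034 tx 6.8 tz 1.5 TCP [ 71.5 264.5]
0.15 ay -0.034 tx 6.7 tz 1.8 TCP [ 75.9 259.1]
0.05 ay -0.034 tx 6.5 tz 2.1 TCP [ 79.8 253.5]
0 ay -0.017 tx 3.2 tz 1.1 TCP [ 81.6 250.6]
```

Emit:
step_arm([
  [[0, -0.017, 0], [3.4, 0, -0.9], 0],
  [[0, -0.017, 0], [3.4, 0, -0.9], 0],
  [[0, 0, 0], [0, 0, 0], 0],
])

```text
time: 14.55
tool_pos: [0.5379, 0.1704, 0.2923]
tcp_rot: [-3.103, 0.165, 0.368]
wrist_force: [-3.3, 0.2, 3.0]
width: -0.002
grip_force: 1.9
```

Emit:
step_arm([
  [[0, -0.017, 0], [3.5, 0, -0.8], 0],
  [[0, -0.017, 0], [3.5, 0, -0.8], 0],
  [[0, 0, 0], [0, 0, 0], 0],
])

```text
time: 14.8
tool_pos: [0.5453, 0.1696, 0.292]
tcp_rot: [-3.095, 0.165, 0.42]
wrist_force: [-2.2, 0.6, 4.0]
width: -0.002
grip_force: 2.1
```

Emit:
step_arm([
  [[0, -0.017, 0], [3.5, 0, -0.6], 0],
  [[0, -0.017, 0], [3.5, 0, -0.6], 0],
  [[0, 0, 0], [0, 0, 0], 0],
])

```text
time: 15.05
tool_pos: [0.5523, 0.1688, 0.2911]
tcp_rot: [-3.085, 0.165, 0.472]
wrist_force: [-4.5, -0.3, 2.6]
width: -0.001
grip_force: 2.2
```

Emit:
step_arm([
  [[0, -0.017, 0], [3.5, 0, -0.5], 0],
  [[0, -0.017, 0], [3.5, 0, -0.5], 0],
  [[0, 0, 0], [0, 0, 0], 0],
])

```text
time: 15.3
tool_pos: [0.5591, 0.168, 0.2897]
tcp_rot: [-3.075, 0.164, 0.523]
wrist_force: [-4.4, -0.8, 1.7]
width: 0.002
grip_force: 2.1
```

Emit:
step_arm([
  [[0, -0.017, 0], [3.5, 0, -0.3], 0],
  [[0, -0.017, 0], [3.5, 0, -0.3], 0],
  [[0, 0, 0], [0, 0, 0], 0],
])

```text
time: 15.55
tool_pos: [0.5658, 0.1673, 0.2879]
tcp_rot: [-3.065, 0.163, 0.575]
wrist_force: [-3.8, -0.5, 1.6]
width: 0.001
grip_force: 1.9
```

```bash
python3 look.py 13; python3 - <<'E'
from h import *
V=[.5339,.1702,-.1038];c,sn=np.cos(V[2]),np.sin(V[2])
W=lambda x,y,z:np.array([V[0]+(c*x-sn*y)/1e3,V[1]+(sn*x+c*y)/1e3,z/1e3])
s=read_state();print(tocase(s["tool_pos"],V))
for cam in("wrist","scene","top"):
    im=read_camera(cam)
    p=P(cam);print(cam,[proj(p,W(*q)).round(1) for q in((-42,1,172),(-37,1,172),(-36,1,200))])
    for f,n in((tip_of,"at"),(look_for,"extent")):
        for q in("crossbar","bail"):
            print(f.__name__,q,[(np.round(r[n]),round(r["score"],2)) for r in f(cam,q)[:2]])
E
```

```text
15.55 [0.5658 0.1673 0.2879] [-3.0645  0.1634  0.5747] [-3.7616 -0.5065  1.5895]
case []
lid []
bail []
crossbar []
lever_tip [(array([296.6, 326.7]), 0.92)]
[ 31.35690221   0.47571852 288.28018599]
wrist [array([325.6, 314.3]), array([325.6, 307.8]), array([325.5, 350.1])]
call crossbar []
call bail []
call crossbar [(array([279., 252., 374., 298.]), 0.71)]
call bail [(array([283., 254., 373., 294.]), 0.63)]
scene [array([360.8, 164. ]), array([362.1, 165.2]), array([363. , 158.3])]
call crossbar [(array([164., 362.]), 0.62)]
call bail [(array([171., 372.]), 0.4)]
call crossbar [(array([450., 128., 480., 172.]), 0.39)]
call bail [(array([451., 126., 479., 173.]), 0.64), (array([351., 165., 367., 175.]), 0.5)]
top [array([232.1, 244.7]), array([232.4, 242.7]), array([231. , 240.6])]
call crossbar []
call bail []
call crossbar [(array([246., 110., 344., 193.]), 0.34)]
call bail []
```

Scene camera puts the crossbar at pixel (362,164), where the hooked bar should be. Continuing the lever press.

Emit:
step_arm([
  [[0, -0.017, 0], [3.5, 0, -0.2], 0],
  [[0, -0.017, 0], [3.5, 0, -0.2], 0],
  [[0, -0.017, 0], [3.5, 0, 0], 0],
  [[0, -0.017, 0], [3.5, 0, 0], 0],
  [[0, 0, 0], [0, 0, 0], 0],
])

```text
time: 17.02
tool_pos: [0.579, 0.166, 0.2828]
tcp_rot: [-3.039, 0.162, 0.678]
wrist_force: [-3.4, -0.7, -0.8]
width: -0.006
grip_force: 1.5
```

Emit:
step_arm([
  [[0, -0.017, 0], [3.5, 0, 0.2], 0],
  [[0, -0.017, 0], [3.5, 0, 0.2], 0],
  [[0, 0, 0], [0, 0, 0], 0],
])

```text
time: 17.27
tool_pos: [0.5854, 0.1654, 0.2795]
tcp_rot: [-3.026, 0.161, 0.728]
wrist_force: [-1.9, 0.4, 0.4]
width: -0.001
grip_force: 1.0
```

Emit:
step_arm([
  [[0, -0.017, 0], [3.5, 0, 0.3], 0],
  [[0, -0.017, 0], [3.5, 0, 0.3], 0],
  [[0, 0, 0], [0, 0, 0], 0],
])

```text
time: 17.52
tool_pos: [0.5913, 0.1647, 0.2755]
tcp_rot: [-3.012, 0.161, 0.779]
wrist_force: [-1.0, 0.5, 1.3]
width: -0.002
grip_force: 0.5
```

Emit:
step_arm([
  [[0, -0.017, 0], [3.5, 0, 0.5], 0],
  [[0, -0.017, 0], [3.5, 0, 0.5], 0],
  [[0, 0, 0], [0, 0, 0], 0],
])

```text
time: 17.77
tool_pos: [0.5967, 0.1639, 0.2709]
tcp_rot: [-2.996, 0.16, 0.83]
wrist_force: [-0.3, 0.0, 0.3]
width: 0.001
grip_force: 0.1
```

Emit:
step_arm([
  [[0, -0.017, 0], [3.4, 0, 0.6], 0],
  [[0, -0.017, 0], [3.4, 0, 0.6], 0],
  [[0, 0, 0], [0, 0, 0], 0],
])

```text
time: 18.02
tool_pos: [0.6016, 0.1634, 0.2663]
tcp_rot: [-2.98, 0.159, 0.882]
wrist_force: [-0.6, 0.2, -0.6]
width: 0.004
grip_force: 0.0
```

Emit:
step_arm([
  [[0, -0.017, 0], [3.4, 0, 0.7], 0],
  [[0, -0.017, 0], [3.4, 0, 0.7], 0],
  [[0, 0, 0], [0, 0, 0], 0],
])

```text
time: 18.27
tool_pos: [0.6063, 0.1629, 0.2613]
tcp_rot: [-2.963, 0.158, 0.933]
wrist_force: [0.8, 0.4, -0.6]
width: -0.0
grip_force: 0.0
```

Emit:
step_arm([
  [[0, -0.017, 0], [3.3, 0, 0.9], 0],
  [[0, -0.017, 0], [3.3, 0, 0.9], 0],
  [[0, 0, 0], [0, 0, 0], 0],
])

```text
time: 18.52
tool_pos: [0.6104, 0.1625, 0.2559]
tcp_rot: [-2.945, 0.157, 0.983]
wrist_force: [-0.3, -0.1, 0.3]
width: 0.002
grip_force: 0.0
```

Emit:
step_arm([
  [[0, -0.017, 0], [3.2, 0, 1], 0],
  [[0, -0.017, 0], [3.2, 0, 1], 0],
  [[0, 0, 0], [0, 0, 0], 0],
])

```text
time: 18.77
tool_pos: [0.6139, 0.1623, 0.2513]
tcp_rot: [-2.925, 0.156, 1.034]
wrist_force: [-1.4, -0.6, 2.7]
width: -0.001
grip_force: 1.2
```

The lever snapped ahead, and I now touch it lying flat. A small confirming press, then I'll retreat.

Emit:
step_arm([
  [[0, 0, 0], [1.5, 0, 0], 0],
  [[0, 0, 0], [0, 0, 0], 0],
])

```text
time: 18.93
tool_pos: [0.6142, 0.1623, 0.2512]
tcp_rot: [-2.925, 0.155, 1.035]
wrist_force: [-5.6, 0.4, 4.1]
width: 0.004
grip_force: 3.1
```

Emit:
step_arm([
  [[0, 0, 0], [-8, 0, -8], 0],
  [[0, 0, 0], [-20, 0, -22], 0],
  [[0, 0, 0], [-20, 0, -22], 0],
  [[0, 0.11, 0], [-10, 0, -10], 0],
  [[0, 0.11, 0], [0, 0, -10], 0],
])

```text
time: 19.35
tool_pos: [0.6155, 0.1623, 0.3466]
tcp_rot: [-3.035, 0.162, 0.69]
wrist_force: [0.4, -0.5, 0.4]
width: 0.0
grip_force: 0.0
```

Emit:
step_arm([
  [[0, 0.11, 0], [-10, 0, 0], 0],
  [[0, 0.11, 0], [-10, 0, 0], 0],
  [[0, 0.11, 0], [-10, 0, 0], 0],
  [[0, 0.11, 0], [-10, 0, 0], 0],
  [[0, 0, 0], [0, 0, 0], 0],
])

```text
time: 19.77
tool_pos: [0.5725, 0.1666, 0.3572]
tcp_rot: [-3.136, 0.164, 0.017]
wrist_force: [-1.4, -0.2, -0.4]
width: 0.004
grip_force: 0.0
```

```bash
python3 look.py 14; python3 - <<'E'
from h import *
import pickle
V=[.5339,.1702,-.1038];c,sn=np.cos(V[2]),np.sin(V[2])
W=lambda x,y,z:np.array([V[0]+(c*x-sn*y)/1e3,V[1]+(sn*x+c*y)/1e3,z/1e3])
p=P("wrist")
for n,q in(("tip flat",(46,1,187.5)),("tip .5",(37,1,209)),("bar seated shut",(-36,1,172)),("bar up",(-25,1,215))):print(n,proj(p,W(*q))[::-1].round(1))
print([(np.round(r["extent"]),r["score"]) for r in look_for("wrist","bail")+look_for("wrist","lever_tip")])
# lid gap: dark rows along parting at several columns
im=cv2.cvtColor(cv2.imread("pics/w14.png"),cv2.COLOR_BGR2GRAY)
a,b=[proj(p,W(x,60,165)) for x in(-5,-40)]
t=np.linspace(0,1,36);print([int(im[int(r),int(q)]) for q,r in (a+(b-a)*k for k in t) if 0<=r<480 and 0<=q<640])
E
```

```text
19.7667 [0.5725 0.1666 0.3572] [-3.1358  0.164   0.0171] [-1.4206 -0.2344 -0.3653]
case []
lid []
bail []
crossbar []
lever_tip [(array([229.5, 327. ]), 0.55)]
tip flat [240.8 325.6]
tip .5 [268.6 325.6]
bar seated shut [349.7 326.1]
bar up [373.5 326. ]
[(array([294., 272., 358., 317.]), 0.8), (array([293., 226., 363., 320.]), 0.89)]
[144, 148, 148, 150, 145, 107, 61, 76, 102, 100, 101, 113, 128, 134, 141, 146, 147, 147, 145, 145, 145, 146, 147, 148, 146, 144, 143, 142, 146, 145, 144, 143, 141, 142, 143, 144]
```

Emit:
step_arm([
  [[0, 0, 0], [-30, 0, -5], 0],
  [[0, 0, 0], [-30, 0, -5], 0],
  [[0, 0, 0], [0, 0, 0], 0],
  [[0, 0, 0], [0, 0, 0], 0],
])

```text
time: 20.5
tool_pos: [0.5169, 0.1728, 0.3665]
tcp_rot: [-3.136, 0.166, 0.024]
wrist_force: [0.3, 0.3, 0.3]
width: 0.001
grip_force: 0.0
```

```bash
python3 look.py 15; python3 - <<'E'
from h import *
V=[.5339,.1702,-.1038];c,sn=np.cos(V[2]),np.sin(V[2])
W=lambda x,y,z:np.array([V[0]+(c*x-sn*y)/1e3,V[1]+(sn*x+c*y)/1e3,z/1e3])
p=P("wrist")
for n,q in(("tip flat",(46,1,187.5)),("pin",(13.6,1,177.7)),("bar seated shut",(-36,1,172)),("bar up",(-25,1,215)),("lid in",(-18,60,165)),("lid out ",(-63,60,165))):print(n,proj(p,W(*q))[::-1].round(1))
for q in("bail","crossbar","lever_tip","lid","case"): print(q,[(np.round(r["extent"]),round(r["score"],2)) for r in look_for("wrist",q)])
im=cv2.cvtColor(cv2.imread("pics/w15.png"),cv2.COLOR_BGR2GRAY)
for im_,pp in((im,p),):
  for y in(60,-60):
    print(y,[(x,int(im_[tuple(np.int32(proj(pp,W(x,y,165)))[::-1])])) for x in range(-6,-40,-1)])
import pickle
d=pickle.load(open("w2.pkl","rb"));im2=cv2.cvtColor(cv2.imread("pics/w2.png"),cv2.COLOR_BGR2GRAY)
print("open",[(x,int(im2[tuple(np.int32(proj(d["P"],W(x,-60,165)))[::-1])])) for x in range(-6,-40,-1)])
E
```

```text
20.5 [0.5169 0.1728 0.3665] [-3.1361  0.166   0.0243] [0.2733 0.283  0.2961]
case [(array([300.5, 486.8]), 0.54)]
lid []
bail []
crossbar []
lever_tip [(array([130.7, 325.8]), 0.74)]
tip flat [132.2 325.2]
pin [186.5 325.5]
bar seated shut [260.1 325.8]
bar up [268.  325.6]
lid in [231.  236.1]
lid out  [293.6 240.6]
bail [(array([293., 184., 360., 267.]), 0.56)]
crossbar [(array([294., 182., 361., 270.]), 0.78)]
lever_tip [(array([292., 123., 364., 265.]), 0.56), (array([129.,  92., 529., 302.]), 0.41)]
lid [(array([146., 224., 508., 300.]), 0.64)]
case [(array([130.,  91., 529., 299.]), 0.72)]
60 [(-6, 183), (-7, 182), (-8, 182), (-9, 183), (-10, 185), (-11, 187), (-12, 188), (-13, 183), (-14, 155), (-15, 121), (-16, 80), (-17, 80), (-18, 104), (-19, 119), (-20, 119), (-21, 148), (-22, 167), (-23, 179), (-24, 182), (-25, 186), (-26, 188), (-27, 186), (-28, 185), (-29, 184), (-30, 186), (-31, 188), (-32, 190), (-33, 187), (-34, 185), (-35, 182), (-36, 182), (-37, 184), (-38, 185), (-39, 186)]
-60 [(-6, 196), (-7, 198), (-8, 198), (-9, 199), (-10, 199), (-11, 198), (-12, 198), (-13, 196), (-14, 196), (-15, 166), (-16, 154), (-17, 76), (-18, 79), (-19, 78), (-20, 99), (-21, 117), (-22, 121), (-23, 139), (-24, 170), (-25, 173), (-26, 180), (-27, 181), (-28, 180), (-29, 179), (-30, 178), (-31, 180), (-32, 179), (-33, 175), (-34, 176), (-35, 176), (-36, 174), (-37, 171), (-38, 166), (-39, 167)]
open [(-6, 182), (-7, 183), (-8, 183), (-9, 185), (-10, 185), (-11, 184), (-12, 184), (-13, 181), (-14, 181), (-15, 179), (-16, 145), (-17, 130), (-18, 74), (-19, 74), (-20, 75), (-21, 73), (-22, 75), (-23, 89), (-24, 115), (-25, 115), (-26, 131), (-27, 153), (-28, 178), (-29, 187), (-30, 193), (-31, 193), (-32, 193), (-33, 185), (-34, 176), (-35, 175), (-36, 174), (-37, 175), (-38, 176), (-39, 175)]
```

The lever is flat (tip at row 131, expected 132). The loop reaches the seated crossbar row and the lid gap has narrowed by about 4 mm, so the latch is holding. Handing in.

```bash
python3 -c "
from workcell import *
print(finish_job())"
```

```text
the job is handed in; nothing more can be done
None
```

I handed the job in at about 21 s: the loop is seated under the strike's hook, the lever is flat and the lid is drawn in. I judged this from the camera and wrist-force readings, and the hand-in returned no verdict.

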